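Pull the guarded slide switch home with a hook pick

ROBOT

A 7-joint arm with a two-finger parallel gripper is mounted at the origin on a cart in front of the work surface, level with it; the furniture and walls round the work are solid. World frame = base frame: x ahead of the robot, y to its left, z up, the work surface at z = 0. Lengths are in m, angles in rad, forces in N, time in s.
With the tool pointing down it reaches from about 0.425 to 0.875 m from the base axis. Payload 4.7 kg.
Tool frame: the origin (TCP) lies between the finger pads; the fingertips stand 14 mm ahead of it and the grasp point (between the pads) lies 5 mm behind it; z points along the fingers, y is the line along which they close (so a half turn about z gives the same grasp; the last joint's range is limited). The gripper opens to 87 mm and grips with 3 to 60 N. Pads are 19 mm wide; open, the fingers measure 117 mm over their backs; the gripper's body (75 mm by 190 mm) begins 51 mm behind the grasp point.
Start: joints at [0.014, 0.321, -0.07, 1.45, 0.023, 1.371, -0.057], TCP at [0.65, -0, 0.237] pointing down, gripper open.
Joint ranges: [-2.86, 2.86], [-0.3, 2.09], [-1.38, 1.24], [0.06, 2.45], [-1.56, 4.7], [0.09, 2.05], [-2.69, 2.69]. Speed limits (rad/s): [2.57, 2.57, 3.14, 3.14, 3.14, 3.14, 3.14].

INTERFACE

Orientations are given as a rotation vector (axis times angle).
In Python, from bench import ctrl gives the robot as it stands.
- The arm moves only by the shell command python3 -m inch 'ROWS' [OPENING] [FORCE]. ROWS is JSON, a list of rows, each a list of 6 numbers: the shift along the world's x, y, z in mm, then the turn, a rotation vector about the world's x, y, z in degrees. In form: [[tx, ty, tz, rx, ry, rz], ...]. A call has 1 to 20 rows; each row is the pose to reach, as a shift and turn from the pose commanded when the call began; what a row does not reach only later rows make up. A row lasts 1/8 s, in which the tool goes at most 62.5 mm and 10.7 degrees, less where a joint would pass 70% of its speed; a pose out of reach is approached as far as the arm can. A call with a gripper value outside its range is refused whole. OPENING is the finger opening in mm, from 0 to 87, set as the call begins (- or left out, the last holds). The fingers move at their own pace and stop on an object; FORCE is the grip in N (left out, the last holds). Time passes only in rows, so rows that repeat a pose let the fingers close. It gives the time, the measured TCP pose, the force, the opening and the grip force at its end, in the units of the state.
- ctrl.get_state(): the state, without advancing time (a new reading comes with each control period).
- ctrl.get_image(name): name is "scene" or "side" or "wrist"; returns (picture, depth): 400x640x3 uint8, red, green, blue; 400x640 float32, m along the optical axis (not along the pixel's ray), 0 where there is no reading.
- ctrl.camera_params(name): a dict with "mtx" (3x3 intrinsics, pixels), "T" (4x4, takes a point from camera to world coordinates). Camera axes: x right, y down, z forward; pixel columns grow to the right and rows downward; lengths in m; the calibration is good to about 2 mm. A picture is of the moment at which its call begins: read the wrist's pose just before it. camera_params takes no time and is no camera call; for the wrist camera it gives the pose at the moment of the call.
- ctrl.close_job(): hands the job in; it is judged then, once.
The state is a dict: "time": time; "joint_positions": joint angles; "qd": joint speeds; "joint_torque": joint torques, N m; "position": TCP position; "tool_rot": TCP orientation; "ft_force": force on the tool from outside, world axes, zero at the start; "torque": the same for the moment, N m; "grip_width": opening from 0.0 (shut) to 1.0 (fully open); "grip_force": force on a finger pad.
Only numpy, scipy, OpenCV 4.12 (cv2) and the standard library are available. Lean on these libraries where they do the work, as an engineer would, in place of code of your own. Each camera call takes 0.05 s, during which the arm holds its last target. There are 200 camera calls.

TASK

Pick up the hook pick and, reaching with it over the low front barrier of the wire-guarded switch unit, hook it behind the upright switch post and draw the post toward the barrier, fully to its stop. Keep pulling steadily against the stop with the hook at about 12 N for one second so that the switch latches, never above 20 N, keeping the gripper off the post and not leaning on the guard. Then unhook it, leaving the switch fully home, and lay the pick down on the open bench outside the unit, leaving the other things where they are.

Things in the scene. Friction and masses are not known exactly. Their poses are not given: they have to be found in the camera images.
- hook_pick: hook pick lying on the bench, 36 x 154 x 14 mm, 30 g: a round red grip and a thin (4 mm) bent steel rod. Origin: centre of the underside; z up, y along it from the hook to the grip's end. Rod axis at x -10, z 4 mm, from y +3 to -72 mm; there it bends square, flat with the bench, and the hook runs toward +x to its tip at x = +18 mm; the hook's outer side is at y = -77 mm.
- hook_inside (a point): middle of the inner side of the hook (the side that pulls), in the pick's frame at (4, -72, 4) mm; the rod is 14 mm to one side of it, the hook's tip 14 mm to the other. Axes as the pick's.
- switch_unit: switch unit fixed to the bench. Origin: on the bench under the middle of its front barrier; x points from the barrier back into the unit, away from the robot, y along the barrier, z up. Base plate 6 mm thick, x -15 to 130, y -98 to 98 mm. Grey switch box x 20 to 112, y -55 to 55 mm, top at z = 40 mm.
- guard: the unit's fixed guard, frame as switch_unit. Steel barrier at x = 0, 8 mm thick at its edge, y -90 to 90 mm, top at z = 56 mm. Wire cage behind it: 8 mm uprights at x = 24, y = -87.5 and 87.5 mm, 8 mm crossbar at x = 24, z = 135 mm; 5 mm wires over the top, at the sides and down the back (x = 120 mm). Way in: over the barrier, under the crossbar, z 56 to 131, y -83 to 83 mm.
- lever_post (a point): point on the axis of the upright switch post 70 mm above the bench, the height to hook it. The post is a steel pin 8 mm thick, free from the box top (z = 40 mm) up to a black ball, 14 mm across, centred at z = 93 mm. It stands at y = 0 in the unit's frame, at first 38 to 66 mm behind the barrier's middle plane, and slides only straight along the unit's x.
- pliers: bystander: slip-joint pliers with brown grips lying flat on the bench, 52 x 152 x 13 mm, origin at the centre of the underside, y along them
- tape_measure: bystander: tape measure, 71 x 82 x 36 mm, origin at the centre of its underside
- bolt: bystander: hexagon bolt lying on the bench, 20 x 53 x 17 mm, origin at the centre of the underside
- pick_grip (a point): point on the axis of the pick's red grip, where to hold it: (-10, 50, 7) mm in the pick's frame. The grip is round, 16 mm thick, and runs along y from y = +3 to +77 mm. Axes as the pick's.
- lever: the switch post with its ball, as a solid; origin on its axis at bench height. Sliding it toward the barrier takes about 4 N; it stays where left. Its joint counts the travel, 25 mm at the stop. The stop is hidden in the box and differs from unit to unit: the axis is then 25 to 41 mm behind the barrier's middle plane. There the pull rises steeply, about 10 N per mm of the hook: feel for it.
There are look-alikes about, which are no part of the job. Several things look just like the switch_unit: the one meant starts farthest to the robot's right.

How it is judged:
On the way, in this order (a step that is already met when the one before it is completed fails the run):
1. the hook is drawing the post: it touches the post, which has moved more than 5 mm (distance of lever_post from where it was at the start of the episode above 0.005 m and contact force between hook_pick and lever above 0.5 N).
2. the post is at its stop (within 1.5 mm) and the hook pulls on it with 8 to 16 N for 0.8 s without a break (value of joint lever above 0.0235 m and contact force between hook_pick and lever between 8 and 16 N), for 0.8 s.
At the end, for the whole second after the job is handed in: the post has been left at its stop (within 2.5 mm), and the pick lies at rest on the bench (origin less than 20 mm above it), touching no part of the unit, its hook more than 80 mm from the post (value of joint lever above 0.0225 m and height (world z) of hook_pick below 0.02 m and horizontal distance between hook_inside and lever_post above 0.08 m and contact force between hook_pick and switch_unit below 0.05 N and linear speed of hook_pick below 0.02 m/s).
It fails at once if the post is pulled or pushed with more than 20 N (contact force between anything else and lever above 20 N).
It fails at once if the fingers or the arm touch the switch post (contact force between any of the fingers, the arm and lever above 0.3 N).
It fails at once if the guard is leaned on or struck with more than 20 N (contact force between anything else and guard above 20 N).
It fails at once if a bystander is moved by more than 30 mm (distance of any of pliers, tape_measure, bolt from where it was at the start of the episode above 0.03 m).
It also fails if it takes over 72 s, if anything falls off the work surface, if the arm or the gripper's body presses on something with over 40 N, if the wrist force passes 120 N, or if a joint passes its speed limit or range.

## Working session

There is one attempt and no reset: what is moved stays moved. The work goes in short steps, Python scripts to look and compute and a shell command to move; the robot and the scene stay as the last step left them, time stands still between calls to the robot, and variables do not carry over. Pictures are saved under pics/ and viewed, at most 10 in all, crops included, and the job is handed in when it is done.

```bash
mkdir -p pics; ls; cat > h.py <<'E'
import numpy as np,cv2
from bench import ctrl
def snap(n,f):
    p=ctrl.camera_params(n); im,d=ctrl.get_image(n)
    cv2.imwrite(f'pics/{f}.png',im[:,:,::-1]); np.savez(f'pics/{f}.npz',d=d,K=p['mtx'],T=p['T'],im=im)
def world(f):
    z=np.load(f'pics/{f}.npz'); d=z['d']; K=z['K'];v,u=np.mgrid[:d.shape[0],:d.shape[1]]
    P=np.stack([(u-K[0,2])/K[0,0]*d,(v-K[1,2])/K[1,1]*d,d],-1)
    W=P@z['T'][:3,:3].T+z['T'][:3,3]; W[d==0]=np.nan
    return W,z['im'].astype(int)
E
python3 - <<'E'
from h import *
for n in("scene","side"): snap(n,n+'0')
a=[cv2.imread(f'pics/{n}0.png') for n in("scene","side")]
print(ctrl.get_state()); print([ctrl.camera_params(n)['T'][:3,3] for n in("scene","side")])
E
```

```text
pics
{'time': 0.1, 'joint_positions': array([ 0.01407995,  0.3217475 , -0.07009686,  1.45153844,  0.02258542,
        1.37079299, -0.05687793]), 'qd': array([-0.00061945, -0.0008068 ,  0.00036058, -0.00070402, -0.00032666,
       -0.00072144, -0.00134545]), 'joint_torque': array([ 1.37795760e-04, -4.92569017e+01, -4.06077392e-01, -3.13399816e+01,
       -6.42974046e-02,  3.95253638e-02,  6.49213871e-05]), 'position': array([ 6.49536387e-01, -2.13396948e-05,  2.35579150e-01]), 'tool_rot': array([-2.22054234e+00, -2.22071613e+00,  1.96733149e-03]), 'ft_force': array([ 0.32837482, -0.18058571, -0.27520456]), 'torque': array([ 0.02575179, -0.01244983, -0.00212976]), 'grip_force': 0.0, 'grip_width': 0.9992119524516926}
[array([-0.43748949,  0.91825585,  0.68553318]), array([ 0.45981954, -1.03090389,  0.84565457])]
```

View pics/scene0.png

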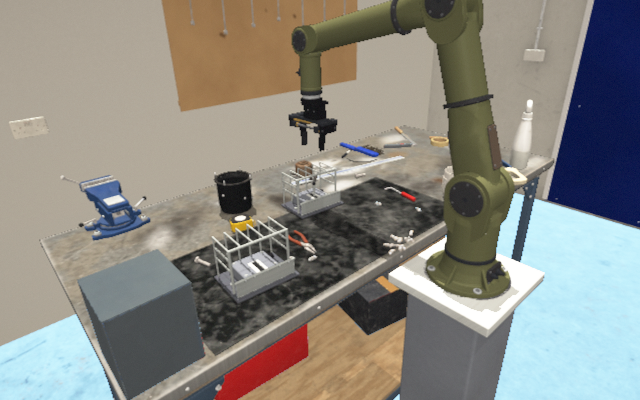

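View pics/side0.png

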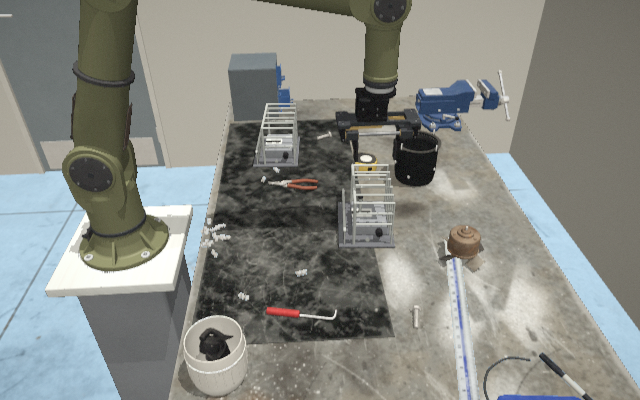

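The pick is red, at side (300,313), with its hook end at (335,316). There are two switch-unit candidates: side (367,210), nearer the side camera so on the robot's right, and side (278,140), on its left. I choose (367,210). The robot's view of it in the scene picture is (312,190).

```bash
python3 - <<'E'
from h import *
W,im=world('side0')
r,g,b=im[...,0],im[...,1],im[...,2]
m=(r>130)&(g<80)&(b<80)&(np.abs(W[...,2]-.01)<.02)
m[:290]=0
P=W[m]; print('red',m.sum(),P.mean(0),P.min(0),P.max(0)); c=P[:,:2].mean(0)
u,s,vt=np.linalg.svd(P[:,:2]-c); print('axis',vt[0], np.ptp((P[:,:2]-c)@vt[0]))
for v,u in((317,325),(316,330),(318,334),(314,335),(311,336),(245,341),(247,394),(205,338),(210,392)): print(u,v,W[v,u].round(4))
a=cv2.imread('pics/side0.png')
c1=cv2.resize(a[155:255,320:410],None,fx=6,fy=6,interpolation=2)[:600]
c2=cv2.resize(a[295:335,255:345],None,fx=2.9,fy=2.9,interpolation=2)
cv2.imwrite('pics/crop1.png',np.hstack([c1,np.vstack([c2,np.zeros((c1.shape[0]-c2.shape[0],c2.shape[1],3),np.uint8)])]))
E
```

```text
red 95 [ 0.41165074 -0.28408276  0.01129006] [ 0.37637582 -0.29469234  0.00308405] [ 0.44909951 -0.26844451  0.019101  ]
axis [ 0.97858435 -0.20584625] 0.07335584116017951
325 317 [ 0.5051 -0.2986  0.0071]
330 316 [ 0.5165 -0.2926  0.0025]
334 318 [ 0.525  -0.2958 -0.0011]
335 314 [ 0.5276 -0.2915  0.0069]
336 311 [ 0.5308 -0.2808  0.0043]
341 245 [ 0.5627 -0.0661  0.01  ]
394 247 [ 0.6996 -0.0716 -0.0014]
338 205 [0.5715 0.1121 0.0067]
392 210 [ 0.6945 -0.0351  0.0909]
```

View pics/crop1.png

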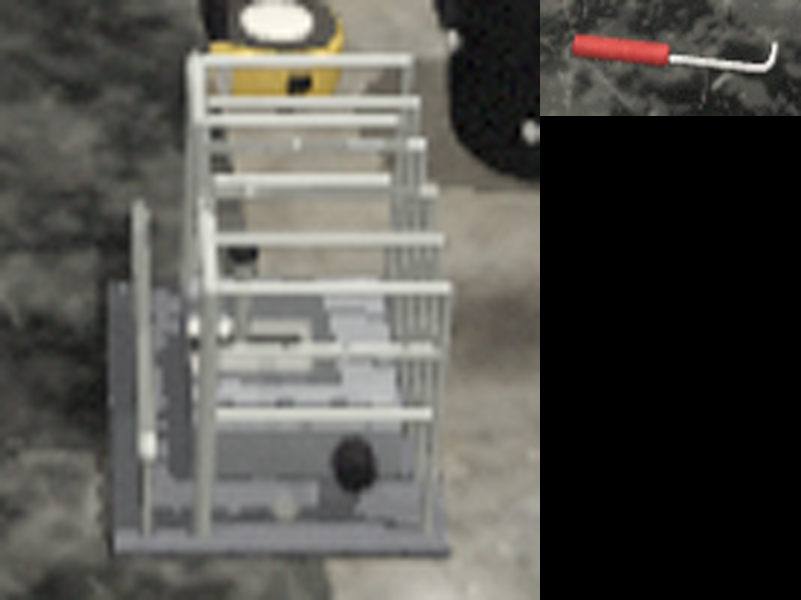

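```bash
cat >> h.py <<'E'
def ray(f,u,v,z):
    q=np.load(f'pics/{f}.npz');K,T=q['K'],q['T']
    r=T[:3,:3]@np.array([(u-K[0,2])/K[0,0],(v-K[1,2])/K[1,1],1]); o=T[:3,3]
    return o+r*(z-o[2])/r[2]
E
python3 - <<'E'
from h import *
A=ray('side0',338.7,246.3,.006);B=ray('side0',394.6,246.6,.006);C=ray('side0',338,202,.006)
print(A,B,C); print(np.linalg.norm(B-A),np.linalg.norm(C-A),np.degrees(np.arctan2(*(B-A)[1::-1])),np.degrees(np.arctan2(-(C-A)[0],(C-A)[1])))
print('ball',ray('side0',360.5,196.7,.093))
W,im=world('side0')
s=W[185:205,350:372].reshape(-1,3);k=im[185:205,350:372].sum(-1).ravel()<130
print(s[k&(s[:,2]>.075)&(s[:,2]<.11)].round(3))
# barrier top points
w=W[185:245,335:350].reshape(-1,3); print(w[(abs(w[:,2]-.056)<.006)].round(3)[::4])
E
```

```text
[ 0.55683761 -0.06606579  0.006     ] [ 0.69932372 -0.07859869  0.006     ] [0.57293342 0.12761348 0.006     ]
0.14303624154680777 0.1943469427407013 -5.026729849117428 -4.7506759645148735
ball [0.62216522 0.02638939 0.093     ]
[[0.617 0.018 0.098]
 [0.62  0.023 0.094]
 [0.622 0.018 0.098]
 [0.625 0.022 0.095]]
[[ 0.586  0.12   0.059]
 [ 0.582  0.111  0.058]
 [ 0.584  0.102  0.062]
 [ 0.587  0.105  0.056]
 [ 0.58   0.093  0.058]
 [ 0.583  0.089  0.057]
 [ 0.585  0.081  0.059]
 [ 0.579  0.076  0.056]
 [ 0.581  0.069  0.058]
 [ 0.583  0.063  0.059]
 [ 0.577  0.059  0.055]
 [ 0.579  0.05   0.058]
 [ 0.581  0.046  0.058]
 [ 0.575  0.04   0.056]
 [ 0.577  0.034  0.057]
 [ 0.579  0.027  0.058]
 [ 0.574  0.023  0.055]
 [ 0.578  0.012  0.06 ]
 [ 0.581  0.014  0.055]
 [ 0.574  0.     0.059]
 [ 0.576 -0.004  0.058]
 [ 0.573 -0.01   0.057]
 [ 0.575 -0.015  0.057]
 [ 0.577 -0.018  0.056]
 [ 0.571 -0.029  0.058]
 [ 0.573 -0.037  0.061]
 [ 0.575 -0.036  0.057]
 [ 0.569 -0.044  0.058]
 [ 0.572 -0.045  0.055]
 [ 0.573 -0.055  0.059]
 [ 0.568 -0.058  0.056]
 [ 0.57  -0.061  0.055]]
```

```bash
python3 -m inch '[[-60,-70,0,0,0,0],[-120,-140,0,0,0,0],[-170,-200,0,0,0,0],[-200,-250,0,0,0,0],[-220,-280,0,0,0,0],[-220,-280,0,0,0,0],[-220,-280,0,0,0,0]]' 60 20
python3 - <<'E'
from h import *
snap('wrist','w1')
E
```

```text
time: 0.98
position: [0.427, -0.2838, 0.2365]
tool_rot: [2.23, 2.213, -0.002]
ft_force: [0.6, 0.1, -0.7]
grip_width: 0.688
grip_force: 0.0
```

View pics/w1.png

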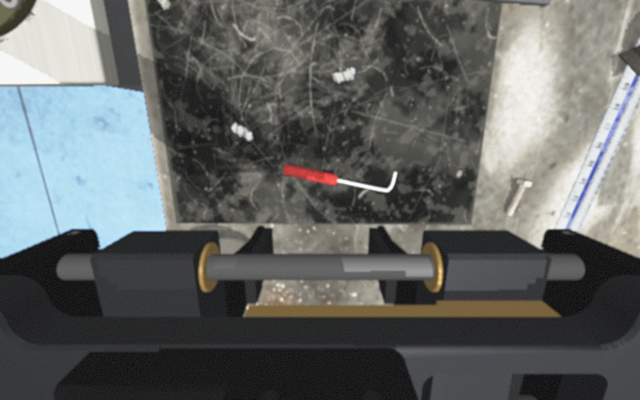

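The wrist view shows the pick with its grip from (284,170) to (337,180), its rod bend at (389,190) and its hook tip at (395,174). Now measuring it.

```bash
python3 - <<'E'
from h import *
W,im=world('w1'); print('cam',ctrl.camera_params('wrist')['T'].round(3))
r,g,b=im[...,0],im[...,1],im[...,2]
m=(r>110)&(g<75)&(b<75); m[:150]=0;m[200:]=0
v,u=np.nonzero(m); P=np.array([ray('w1',x,y,.010) for x,y in zip(u,v)])[:,:2]; c=P.mean(0)
vt=np.linalg.svd(P-c)[2]; a=vt[0]*np.sign(vt[0][0]); print('red c',c,'axis',a,np.degrees(np.arctan2(a[1],a[0])),np.ptp((P-c)@a),np.ptp((P-c)@[-a[1],a[0]]))
t=(P-c)@a; mid=c+a*(t.max()+t.min())/2; print('mid',mid,'grip',mid-10e-3*a, 'z',np.nanmedian(W[m][:,2]))
for x,y in((337,181),(389,190),(395,174)): print(ray('w1',x,y,.004))
for x,y in((389,190),(395,174)): 
  d=ray('w1',x,y,.004)[:2]-mid; print(d@a,d@[-a[1],a[0]])
E
```

```text
cam [[ 1.    -0.003 -0.001  0.429]
 [-0.004 -0.964 -0.266 -0.208]
 [-0.     0.266 -0.964  0.385]
 [ 0.     0.     0.     1.   ]]
red c [ 0.40556655 -0.2762682 ] axis [ 0.98750711 -0.15757444] -9.06613624401713 0.0738806708008095 0.019003654120635077
mid [ 0.41250905 -0.27737601] grip [ 0.40263398 -0.27580026] z 0.014573158622491311
[ 0.44970252 -0.28950545  0.004     ]
[ 0.52294981 -0.30295007  0.004     ]
[ 0.5299284 -0.280217   0.004    ]
0.11309084630042132 -0.007851930388246725
0.11640010675897552 0.015696785386829788
```

```bash
python3 -m inch '[[-5,0,-20,0,0,-10],[-10,0,-40,0,0,-20],[-15,0,-60,0,0,-30],[-20,0,-80,0,0,-40],[-24,4,-100,0,0,-50],[-24,8,-115,0,0,-60],[-24,8,-115,0,0,-70],[-24,8,-115,0,0,-80],[-24,8,-115,0,0,-90],[-24,8,-115,0,0,-100],[-24,8,-115,0,0,-101.5],[-24,8,-115,0,0,-101.5],[-24,8,-115,0,0,-101.5]]' 50 20
python3 - <<'E'
from h import *
from scipy.spatial.transform import Rotation as R
s=ctrl.get_state(); print(R.from_rotvec(s['tool_rot']).as_matrix().round(3),s['joint_positions'].round(2))
snap('wrist','w2')
W,im=world('w2')
r,g,b=im[...,0],im[...,1],im[...,2]
m=((r>110)&(g<75)&(b<75)).astype(np.uint8)
n,l,st,cc=cv2.connectedComponentsWithStats(m); k=1+st[1:,4].argmax(); v,u=np.nonzero(l==k); print(st[k])
P=np.array([ray('w2',x,y,.009) for x,y in zip(u,v)])[:,:2]
(cx,cy),(w,h),an=cv2.minAreaRect((P*1000).astype(np.float32)); print(cx,cy,w,h,an)
E
```

```text
time: 2.65
position: [0.4062, -0.2717, 0.1215]
tool_rot: [-3.126, 0.311, 0.0]
ft_force: [-0.1, 0.1, 0.6]
grip_width: 0.574
grip_force: 0.0
[[ 0.98  -0.197 -0.   ]
 [-0.197 -0.98   0.   ]
 [-0.    -0.    -1.   ]] [ 0.34  0.07  0.2   1.99 -0.02  1.08 -1.22]
[320 159   1  15  15]
438.1701965332031 -277.0429992675781 2.2649765014648438e-05 13.238283157348633 78.62952423095703
```

View pics/w2.png

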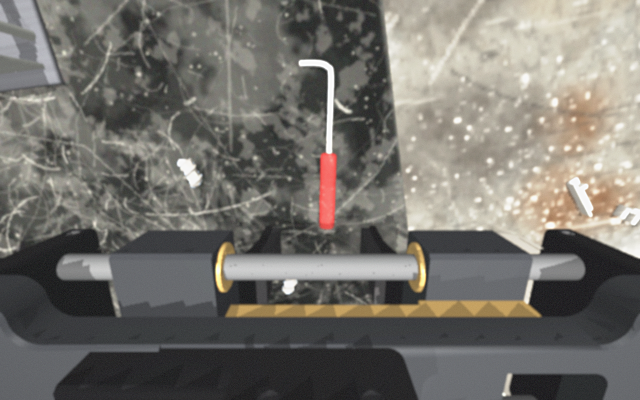

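The wrist view now shows the grip upright from (328,154) to (327,228), the rod bend at (330,64) and the hook tip at (300,63). The pick is well aligned with the tool.

```bash
python3 - <<'E'
from h import *
from scipy.spatial.transform import Rotation as R
s=ctrl.get_state(); M=R.from_rotvec(s['tool_rot']).as_matrix()
for x,y,z in((328,154,.012),(327,228,.012),(330,150,.004),(330,66,.004),(300,63,.004)):
  p=ray('w2',x,y,z); print(p.round(4),((p-s['position'])@M*1000).round(1))
E
```

```text
[ 0.4481 -0.2865  0.012 ] [ 44.    6.2 109.5]
[ 0.3769 -0.2718  0.012 ] [-28.6   5.8 109.5]
[ 0.4505 -0.2892  0.004 ] [ 46.9   8.2 117.5]
[ 0.522  -0.3028  0.004 ] [119.7   7.5 117.5]
[ 0.5295 -0.2776  0.004 ] [122.1 -18.7 117.5]
```

```bash
python3 -m inch '[[-4,-6,-40,0,0,0],[-4,-6,-75,0,0,0],[-4,-6,-95,0,0,0],[-4,-6,-104,0,0,0],[-4,-6,-105,0,0,0],[-4,-6,-105,0,0,0]]' 50 20
python3 -m inch '[[0,0,0,0,0,0],[0,0,0,0,0,0],[0,0,0,0,0,0],[0,0,0,0,0,0],[0,0,0,0,0,0],[0,0,0,0,0,0]]' 0 50
```

```text
time: 3.45
position: [0.4027, -0.2784, 0.0174]
tool_rot: [3.125, -0.314, 0.002]
ft_force: [-1.0, 1.3, 0.3]
grip_width: 0.579
grip_force: 0.0
time: 4.2
position: [0.402, -0.278, 0.0166]
tool_rot: [3.126, -0.315, -0.0]
ft_force: [-0.8, 0.8, 0.8]
grip_width: 0.167
grip_force: 50.0
```

```bash
python3 -m inch '[[0,0,15,0,0,0],[0,0,40,0,0,0],[0,0,75,0,0,0],[0,20,105,0,0,0],[5,50,115,0,0,1],[10,90,115,0,0,3],[15,130,115,0,0,5],[20,170,115,0,0,6.5],[25,210,115,0,0,6.5],[30,245,115,0,0,6.5],[33,265,115,0,0,6.5],[33,276,115,0,0,6.5],[33,276,115,0,0,6.5],[33,276,115,0,0,6.5]]'
python3 - <<'E'
from h import *
from scipy.spatial.transform import Rotation as R
s=ctrl.get_state(); print(R.from_rotvec(s['tool_rot']).as_matrix().round(3),s['joint_positions'].round(2))
snap('wrist','w3')
E
```

```text
time: 5.95
position: [0.435, -0.0031, 0.1318]
tool_rot: [3.138, -0.139, 0.0]
ft_force: [0.2, -0.2, -0.5]
grip_width: 0.165
grip_force: 50.0
[[ 0.996 -0.089  0.   ]
 [-0.089 -0.996 -0.001]
 [ 0.     0.    -1.   ]] [ 0.05 -0.05 -0.1   2.09 -0.    1.11 -1.71]
```

View pics/w3.png

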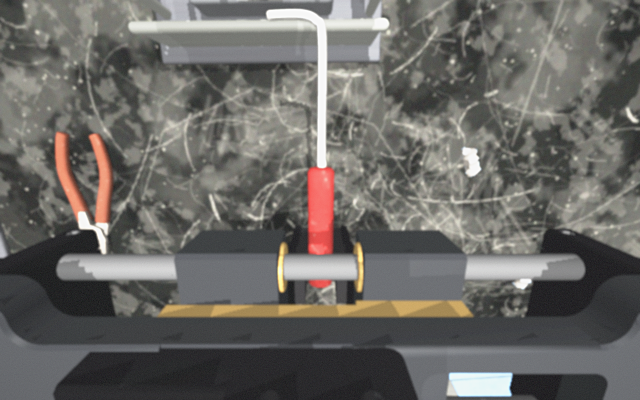

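The view shows the barrier's top edge from (131,27) to (387,23), the pick's rod straight at column 322, the bend near (320,18) and the hook tip at (269,14). Both are usable for registration.

```bash
python3 - <<'E'
from h import *
from scipy.spatial.transform import Rotation as R
s=ctrl.get_state(); M=R.from_rotvec(s['tool_rot']).as_matrix()
L=ray('w3',131,27,.056);Q=ray('w3',387,23,.056); print(L,Q,np.linalg.norm(L-Q),(L+Q)/2,'yaw',np.degrees(np.arctan2(-(L-Q)[0],(L-Q)[1])))
z=s['position'][2]-.0126
for x,y in((322,160),(322,40),(318,15),(269,14)): print(((ray('w3',x,y,z)-s['position'])@M*1000).round(1))
E
```

```text
[0.58409862 0.12004563 0.056     ] [ 0.57057875 -0.06197834  0.056     ] 0.18252537797288854 [0.57733868 0.02903364 0.056     ] yaw -4.247856225740585
[51.1  0.  12.6]
[ 1.133e+02 -1.000e-01  1.260e+01]
[124.7  -2.2  12.6]
[125.1 -27.   12.6]
```

```bash
python3 -m inch '[[0,0,-20,0,0,0],[0,0,-40,0,0,0],[0,0,-49,0,0,0],[15,-1,-49,0,0,0],[35,-3,-49,0,0,0],[55,-5,-49,0,0,0],[68,-6,-49,0,0,0],[74,-6,-49,0,0,0],[74,-6,-49,0,0,0],[74,-6,-49,0,0,0]]'
python3 - <<'E'
from h import *
snap('side','s2');snap('wrist','w4')
a=cv2.imread('pics/s2.png');b=cv2.imread('pics/w4.png')
c=cv2.resize(a[155:245,325:405],None,fx=5,fy=5,interpolation=2)
d=cv2.resize(b[:240,180:460],(400,343)); d=np.vstack([d,np.zeros((107,400,3),np.uint8)])
cv2.imwrite('pics/c2.png',np.hstack([c,d]))
E
```

```text
time: 7.25
position: [0.5085, -0.0079, 0.0825]
tool_rot: [3.139, -0.137, -0.001]
ft_force: [-0.4, -0.5, 0.2]
grip_width: 0.165
grip_force: 50.0
```

View pics/c2.png

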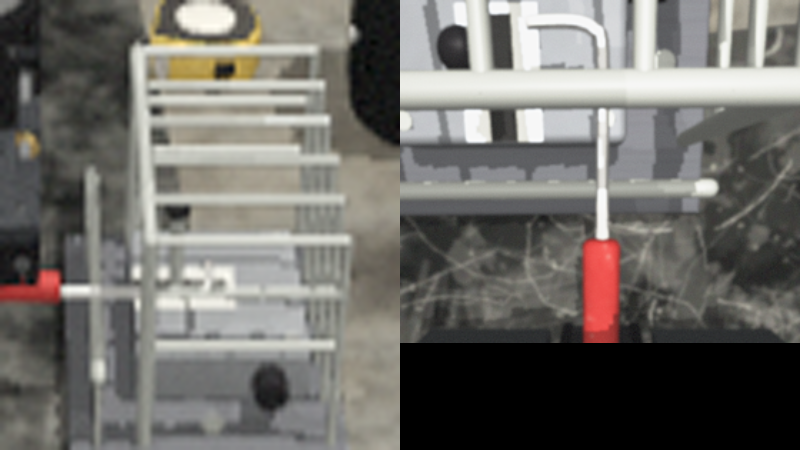

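The crops show the hook inside the cage, ahead of the box. The black ball is at wrist (217,32) and the hook tip at (270,15).

```bash
python3 - <<'E'
from h import *
from scipy.spatial.transform import Rotation as R
s=ctrl.get_state(); M=R.from_rotvec(s['tool_rot']).as_matrix(); p0=s['position']
for n,x,y,z in(('ball',217,31.6,.093),('tip',270,15,.07),('bend',321,25,.07),('barR',180+.7*308,187*.7,.056)): 
  q=ray('w4',x,y,z);print(n,q.round(4),((q-p0)@M*1000).round(1))
W,im=world('w4'); w=W[15:48,200:235].reshape(-1,3); k=im[15:48,200:235].sum(-1).ravel()<130
t=w[k&(abs(w[:,2]-.095)<.012)]; print(len(t),t.mean(0).round(4),((t.mean(0)-p0)@M*1000).round(1),t.min(0).round(3),t.max(0).round(3))
E
```

```text
ball [0.6227 0.0288 0.093 ] [110.6 -46.5 -10.5]
tip [0.6349 0.0076 0.07  ] [124.5 -26.5  12.5]
bend [ 0.6282 -0.0178  0.07  ] [120.   -0.6  12.5]
barR [ 0.5713 -0.0587  0.056 ] [67.  45.1 26.6]
100 [0.6172 0.0275 0.0983] [105.2 -44.8 -15.8] [0.615 0.024 0.096] [0.626 0.031 0.1  ]
```

```bash
python3 -m inch '[[2,0,0,0,0,0],[3,10,0,0,0,0],[4,20,0,0,0,0],[5,28,0,0,0,0],[5,32,0,0,0,0],[5,32,0,0,0,0],[5,32,0,0,0,0]]'
python3 -m inch '[[-3,0,0,0,0,0],[-6,0,0,0,0,0],[-8,0.5,0,0,0,0],[-8,0.5,0,0,0,0],[-8,0.5,0,0,0,0]]'
python3 -m inch '[[-1,0,0,0,0,0],[-2,0,0,0,0,0],[-3,0,0,0,0,0],[-3,0,0,0,0,0],[-3,0,0,0,0,0]]'
```

```text
time: 8.22
position: [0.514, 0.0236, 0.0825]
tool_rot: [3.138, -0.138, -0.0]
ft_force: [-0.5, 0.6, -0.9]
grip_width: 0.162
grip_force: 50.0
time: 8.85
position: [0.5061, 0.0245, 0.0827]
tool_rot: [3.139, -0.137, 0.0]
ft_force: [0.3, -0.3, -0.9]
grip_width: 0.165
grip_force: 50.0
time: 9.48
position: [0.5031, 0.0245, 0.0826]
tool_rot: [3.139, -0.137, 0.0]
ft_force: [-0.5, 1.1, -1.5]
grip_width: 0.167
grip_force: 50.0
```

```bash
for i in 1 2 3; do :; done
python3 -m inch '[[-1,0,0,0,0,0],[-2,0,0,0,0,0],[-3,0,0,0,0,0],[-3,0,0,0,0,0]]'
python3 -m inch '[[-1,0,0,0,0,0],[-2,0,0,0,0,0],[-3,0.5,0,0,0,0],[-3,0.5,0,0,0,0]]'
python3 -m inch '[[-0.5,0,0,0,0,0],[-1,0,0,0,0,0],[-1.5,0,0,0,0,0],[-2,0,0,0,0,0]]'
```

```text
time: 9.98
position: [0.5012, 0.0245, 0.0831]
tool_rot: [-3.138, 0.137, -0.004]
ft_force: [2.9, 0.0, -1.0]
grip_width: 0.166
grip_force: 50.0
time: 10.48
position: [0.4969, 0.0249, 0.0826]
tool_rot: [3.138, -0.137, -0.0]
ft_force: [3.6, 0.3, -0.9]
grip_width: 0.167
grip_force: 50.0
time: 10.98
position: [0.495, 0.025, 0.0826]
tool_rot: [3.139, -0.137, 0.0]
ft_force: [3.8, 1.0, 0.2]
grip_width: 0.165
grip_force: 50.0
```

```bash
cat > ok.py <<'E'
import sys
from bench import ctrl
sys.exit(ctrl.get_state()['ft_force'][0]>5.8)
E
python3 ok.py && python3 -m inch '[[-0.5,0,0,0,0,0],[-1,0,0,0,0,0],[-1,0,0,0,0,0]]' | sed -n '2p;4p'
python3 ok.py && python3 -m inch '[[-0.5,0,0,0,0,0],[-1,0.1,0,0,0,0],[-1,0.1,0,0,0,0]]' | sed -n '2p;4p'
python3 ok.py && python3 -m inch '[[-0.5,0,0,0,0,0],[-1,0.1,0,0,0,0],[-1,0.1,0,0,0,0]]' | sed -n '2p;4p'
python3 ok.py && python3 -m inch '[[-0.5,0,0,0,0,0],[-1,0.1,0,0,0,0],[-1,0.1,0,0,0,0]]' | sed -n '2p;4p'
python3 ok.py && python3 -m inch '[[-0.5,0,0,0,0,0],[-1,0.1,0,0,0,0],[-1,0.1,0,0,0,0]]' | sed -n '2p;4p'
python3 ok.py && python3 -m inch '[[-0.5,0,0,0,0,0],[-1,0.1,0,0,0,0],[-1,0.1,0,0,0,0]]' | sed -n '2p;4p'
```

```text
False
False
False
False
False
False
```

```bash
sed -i 's/sys.exit(\(.*\))$/sys.exit(int(\1))/' ok.py
python3 ok.py && python3 -m inch '[[-0.5,0,0,0,0,0],[-1,0,0,0,0,0],[-1,0,0,0,0,0]]' | sed -n '2p;4p'
python3 ok.py && python3 -m inch '[[-0.5,0,0,0,0,0],[-1,0.1,0,0,0,0],[-1,0.1,0,0,0,0]]' | sed -n '2p;4p'
python3 ok.py && python3 -m inch '[[-0.5,0,0,0,0,0],[-1,0.1,0,0,0,0],[-1,0.1,0,0,0,0]]' | sed -n '2p;4p'
python3 ok.py && python3 -m inch '[[-0.5,0,0,0,0,0],[-1,0.1,0,0,0,0],[-1,0.1,0,0,0,0]]' | sed -n '2p;4p'
python3 ok.py && python3 -m inch '[[-0.5,0,0,0,0,0],[-1,0.1,0,0,0,0],[-1,0.1,0,0,0,0]]' | sed -n '2p;4p'
python3 ok.py && python3 -m inch '[[-0.5,0,0,0,0,0],[-1,0.1,0,0,0,0],[-1,0.1,0,0,0,0]]' | sed -n '2p;4p'
```

```text
position: [0.4939, 0.025, 0.0826]
ft_force: [3.2, -0.2, 0.0]
position: [0.4929, 0.0251, 0.0826]
ft_force: [3.1, 0.2, -0.1]
position: [0.4919, 0.0252, 0.0826]
ft_force: [4.0, 0.6, 0.0]
position: [0.4909, 0.0253, 0.0826]
ft_force: [3.9, 0.9, -0.6]
position: [0.4899, 0.0253, 0.0825]
ft_force: [3.8, 0.0, -0.2]
position: [0.4889, 0.0254, 0.0826]
ft_force: [3.6, -0.7, -0.4]
```

```bash
python3 ok.py && python3 -m inch '[[-0.5,0,0,0,0,0],[-1,0.1,0,0,0,0],[-1,0.1,0,0,0,0]]' | sed -n '2p;4p'
python3 ok.py && python3 -m inch '[[-0.5,0,0,0,0,0],[-1,0.1,0,0,0,0],[-1,0.1,0,0,0,0]]' | sed -n '2p;4p'
python3 ok.py && python3 -m inch '[[-0.5,0,0,0,0,0],[-1,0.1,0,0,0,0],[-1,0.1,0,0,0,0]]' | sed -n '2p;4p'
python3 ok.py && python3 -m inch '[[-0.5,0,0,0,0,0],[-1,0.1,0,0,0,0],[-1,0.1,0,0,0,0]]' | sed -n '2p;4p'
python3 ok.py && python3 -m inch '[[-0.5,0,0,0,0,0],[-1,0.1,0,0,0,0],[-1,0.1,0,0,0,0]]' | sed -n '2p;4p'
python3 ok.py && python3 -m inch '[[-0.5,0,0,0,0,0],[-1,0.1,0,0,0,0],[-1,0.1,0,0,0,0]]' | sed -n '2p;4p'
python3 ok.py && python3 -m inch '[[-0.5,0,0,0,0,0],[-1,0.1,0,0,0,0],[-1,0.1,0,0,0,0]]' | sed -n '2p;4p'
python3 ok.py && python3 -m inch '[[-0.5,0,0,0,0,0],[-1,0.1,0,0,0,0],[-1,0.1,0,0,0,0]]' | sed -n '2p;4p'
```

```text
position: [0.4879, 0.0255, 0.0826]
ft_force: [4.4, 0.2, -0.3]
position: [0.4877, 0.0256, 0.0829]
ft_force: [5.1, 0.1, -1.2]
position: [0.4875, 0.0257, 0.0832]
ft_force: [7.2, 0.2, -0.7]
```

```bash
python3 -m inch '[[-0.5,0,0,0,0,0],[-1,0.1,0,0,0,0],[-1,0.1,0,0,0,0]]' | sed -n '2p;4p'
python3 - <<'E'
from bench import ctrl
print(ctrl.get_state()['ft_force'])
E
```

```text
position: [0.4874, 0.0258, 0.0835]
ft_force: [8.8, 0.2, -1.4]
[ 8.76421704  0.24919334 -1.3774261 ]
```

```bash
python3 -m inch '[[-0.5,0,0,0,0,0],[-1,0.1,0,0,0,0],[-1,0.1,0,0,0,0]]' | sed -n '2p;4p'
python3 -m inch '[[-0.5,0,0,0,0,0],[-0.8,0.1,0,0,0,0],[-0.8,0.1,0,0,0,0]]' | sed -n '2p;4p'
```

```text
position: [0.4872, 0.026, 0.0838]
ft_force: [10.0, 0.1, -2.6]
position: [0.4871, 0.026, 0.0841]
ft_force: [11.9, -0.2, -2.3]
```

```bash
python3 -m inch '[[0,0,0,0,0,0],[0,0,0,0,0,0],[0,0,0,0,0,0],[0,0,0,0,0,0],[0,0,0,0,0,0],[0,0,0,0,0,0]]' | sed -n '2p;4p'
python3 -m inch '[[0,0,0,0,0,0],[0,0,0,0,0,0],[0,0,0,0,0,0],[0,0,0,0,0,0],[0,0,0,0,0,0]]' | sed -n '2p;4p'
python3 - <<'E'
from h import *
from scipy.spatial.transform import Rotation as R
s=ctrl.get_state();print(s['joint_positions'].round(3),s['position'], R.from_rotvec(s['tool_rot']).as_matrix().round(3)); snap('wrist','w5');snap('side','s5')
a=cv2.imread('pics/s5.png');b=cv2.imread('pics/w5.png')
c=cv2.resize(a[155:245,325:405],None,fx=5,fy=5,interpolation=2)
d=cv2.resize(b[:240,180:460],(400,343)); d=np.vstack([d,np.zeros((107,400,3),np.uint8)])
cv2.imwrite('pics/c5.png',np.hstack([c,d]))
E
```

```text
position: [0.4871, 0.026, 0.0841]
ft_force: [11.7, -1.0, -2.2]
position: [0.4871, 0.026, 0.0841]
ft_force: [10.8, -0.1, -2.7]
[ 0.004  0.114 -0.118  2.024  0.017  0.996 -1.781] [0.48714097 0.02601771 0.08408318] [[ 0.996 -0.087  0.009]
 [-0.087 -0.996  0.   ]
 [ 0.009 -0.001 -1.   ]]
```

View pics/c5.png

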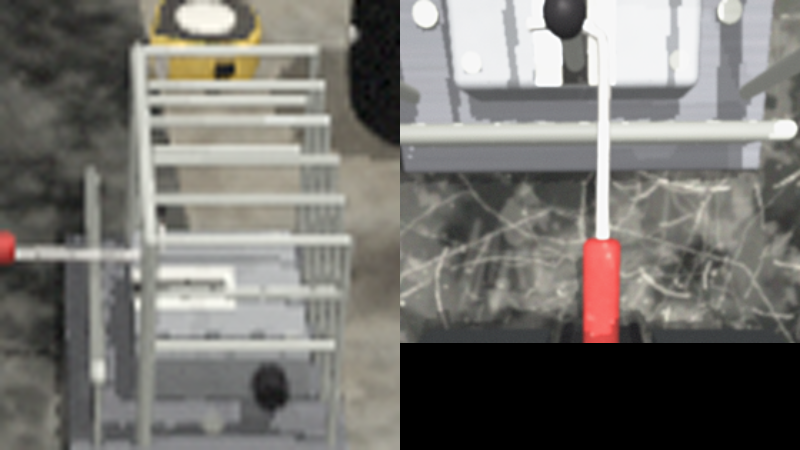

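The picture shows the hook behind the post and the rod clear of everything; the ball is at the left of the rod, at crop (565,12). The force held at about 11–12 N for 1.4 s. Now unhooking.

```bash
python3 -m inch '[[2,0,0,0,0,0],[4,0,0,0,0,0],[6,-0.5,0,0,0,0],[8,-0.5,0,0,0,0],[11,-1,0,0,0,0],[14,-1,0,0,0,0],[14,-1,0,0,0,0],[14,-1,0,0,0,0]]'
python3 -m inch '[[0,-8,0,0,0,0],[-1,-18,0,0,0,0],[-2,-28,0,0,0,0],[-3,-33,0,0,0,0],[-3,-33,0,0,0,0],[-3,-33,0,0,0,0]]'
```

```text
time: 17.95
position: [0.497, 0.0251, 0.0825]
tool_rot: [3.138, -0.137, -0.001]
ft_force: [-0.1, 0.9, -0.2]
grip_width: 0.169
grip_force: 50.0
time: 18.7
position: [0.4943, -0.0076, 0.0826]
tool_rot: [-3.138, 0.136, -0.0]
ft_force: [0.1, 0.7, -1.1]
grip_width: 0.168
grip_force: 50.0
```

```bash
python3 -m inch '[[-15,1,0,0,0,0],[-35,3,0,0,0,0],[-52,5,0,0,0,0],[-62,6,0,0,0,0],[-64,6,10,0,0,0],[-64,6,30,0,0,0],[-64,6,48,0,0,0],[-66,-20,48,0,0,0],[-68,-60,48,0,0,0],[-72,-105,48,0,0,-1],[-76,-150,48,0,0,-3],[-80,-195,48,0,0,-5],[-85,-235,48,0,0,-6.5],[-90,-260,48,0,0,-6.5],[-92,-270,40,0,0,-6.5],[-92,-270,0,0,0,-6.5],[-92,-270,-40,0,0,-6.5],[-92,-270,-56,0,0,-6.5],[-92,-270,-64,0,0,-6.5],[-92,-270,-64,0,0,-6.5]]'
```

```text
time: 21.2
position: [0.4028, -0.278, 0.0191]
tool_rot: [3.126, -0.314, 0.001]
ft_force: [-0.6, -0.0, -0.7]
grip_width: 0.167
grip_force: 50.0
```

```bash
python3 -m inch '[[0,0,-1,0,0,0],[0,0,-2,0,0,0],[0,0,-2,0,0,0],[0,0,-2,0,0,0]]'
python3 -m inch '[[0,0,0,0,0,0],[0,0,0,0,0,0],[0,0,0,0,0,0],[0,0,0,0,0,0],[0,0,0,0,0,0]]' 40
python3 -m inch '[[0,0,15,0,0,0],[0,0,45,0,0,0],[0,0,80,0,0,0],[0,0,110,0,0,0],[0,0,120,0,0,0],[0,0,120,0,0,0]]'
python3 - <<'E'
from h import *
snap('side','s6');snap('wrist','w6')
a=cv2.imread('pics/s6.png');b=cv2.imread('pics/w6.png')
cv2.imwrite('pics/c6.png',np.vstack([cv2.resize(a[150:340],None,fx=1.25,fy=1.25),cv2.resize(b[:270],None,fx=1.25,fy=1.25)]))
E
```

```text
time: 21.7
position: [0.4023, -0.278, 0.0168]
tool_rot: [3.126, -0.315, 0.001]
ft_force: [-0.3, 0.8, -0.3]
grip_width: 0.166
grip_force: 50.0
time: 22.32
position: [0.4022, -0.2779, 0.0166]
tool_rot: [3.126, -0.315, -0.0]
ft_force: [-0.8, 0.7, -0.4]
grip_width: 0.458
grip_force: 0.0
time: 23.08
position: [0.4025, -0.2781, 0.1371]
tool_rot: [3.125, -0.315, 0.002]
ft_force: [-0.2, -0.1, -0.4]
grip_width: 0.458
grip_force: 0.0
```

View pics/c6.png

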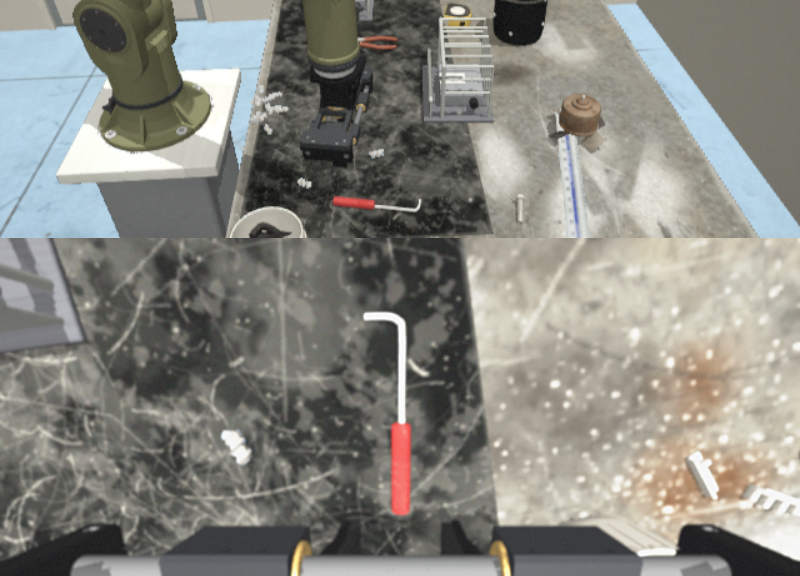

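The pick lies flat on the open bench, with its grip at (400,470) and hook at (385,318), away from the unit. The bystanders in view (pliers and tape) haven't visibly moved.

```bash
python3 -c "
from bench import ctrl
print(ctrl.close_job())"
```

```text
the job is handed in; nothing more can be done
None
```

I drew the post to its stop, held it there at about 11–12 N for roughly 1.4 s, unhooked it cleanly and laid the pick flat on the open bench. The job was handed in at about 23 s; no verdict came back, and I judged the stop from the force rising while the hook stopped moving.

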